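# Sieve the small bushes out of the roller mix beside the jar line

## Task

Take the sieve by its yellow handle off the white board and set it gently on the rails of the green collecting box. Keeping it down on the rails, shake it side to side until all the small brass bushes have dropped into the box and the big blue rollers stay in the sieve; in the shaking run it right up against the spring bumpers, first at the robot's left, then right, then left and right again, pressing each bumper in a few millimetres but never so hard that it bottoms. Leave the sieve lying level on the rails, let go, and disturb nothing else on the table.

Things in the scene. Friction and masses are not known exactly. Their poses are not given: they have to be found in the camera images.
- sieve: Hand sieve: open steel pan 160 mm (x) by 124 mm (y), walls 45 mm high; origin under its centre. Floor 4 mm thick: three 24 mm strips along x at y = -46, 0, 46 mm, two 22 mm slots between. Flanges on both x sides reach 104 mm from the centre, undersides 20 mm above the pan's: they ride on the rails, the pan hanging 20 mm down between. 0.44 to 0.69 kg plus 0.14 kg of load.
- sieve_handle (a point): Middle of the sieve's yellow bridge handle, 82 mm above the pan's underside, over its centre: a bar along the sieve's x, 16 mm wide (y), 18 mm high, 162 mm long, uprights at its ends. Grip its middle from above, fingers closing along the sieve's y. Axes as the sieve's.
- box: Fixed green collecting box, open on top, 188 mm (x) by 310 mm (y, the shaking direction; +y is its left end, at the robot's left); origin under its centre. The long walls along y are the rails: 10 mm thick, 168 mm apart inside, tops at 70 mm, so the pan has 4 mm to spare each side. Inner floor at 5 mm. Seated, the sieve's origin is 50 mm above the box's, its x along the box's x (either way round).
- box_rails (a point): Centre of the box at rail height, 70 mm up. Above it a stop bar (26 mm high) is clamped over the rails near each y end, with a red spring bumper facing the middle. Each bar is clamped anywhere in a 24 mm range that is not measured: bumper faces 80 to 104 mm from the centre, so a centred sieve has 18 to 42 mm of free travel either way. Feel for them: 1 N at first touch, then 1 N per mm, bottoming at 14 mm.
- board: White resting board, 230 x 170 x 12 mm, fixed; the sieve stands on it at the start. Origin at the centre of its underside.
- bush0_c (a point): Small brass bush, an upright disc 14 mm across and 8 mm high, 10 g, lying on a solid strip of the sieve at the start; this is its centre. It slides and drops through a slot only when the sieve is shaken sharply along its y: strokes of some 30 to 40 mm, about four a second. Dragging the sieve along the rails takes 2 to 5 N.
- bush1_c (a point): Small brass bush, an upright disc 14 mm across and 8 mm high, 10 g, lying on a solid strip of the sieve at the start; this is its centre. It slides and drops through a slot only when the sieve is shaken sharply along its y: strokes of some 30 to 40 mm, about four a second. Dragging the sieve along the rails takes 2 to 5 N.
- bush2_c (a point): Small brass bush, an upright disc 14 mm across and 8 mm high, 10 g, lying on a solid strip of the sieve at the start; this is its centre. It slides and drops through a slot only when the sieve is shaken sharply along its y: strokes of some 30 to 40 mm, about four a second. Dragging the sieve along the rails takes 2 to 5 N.
- bush3_c (a point): Small brass bush, an upright disc 14 mm across and 8 mm high, 10 g, lying on a solid strip of the sieve at the start; this is its centre. It slides and drops through a slot only when the sieve is shaken sharply along its y: strokes of some 30 to 40 mm, about four a second. Dragging the sieve along the rails takes 2 to 5 N.
- bush4_c (a point): Small brass bush, an upright disc 14 mm across and 8 mm high, 10 g, lying on a solid strip of the sieve at the start; this is its centre. It slides and drops through a slot only when the sieve is shaken sharply along its y: strokes of some 30 to 40 mm, about four a second. Dragging the sieve along the rails takes 2 to 5 N.
- roller0_c (a point): Large blue plastic roller, 36 mm across and 26 mm high, 30 g; too big for the slots. This is its centre.
- roller1_c (a point): Large blue plastic roller, 36 mm across and 26 mm high, 30 g; too big for the slots. This is its centre.
- roller2_c (a point): Large blue plastic roller, 36 mm across and 26 mm high, 30 g; too big for the slots. This is its centre.
- jar0: Filled jar with a yellow lid, 74 mm across, 150 mm high; origin under its centre. Leave alone.
- jar1: Second filled jar, the same. Leave alone.
- lid: Loose yellow jar lid lying on the table, 74 mm across, 16 mm high. Leave alone.
- wrench: Wrench lying on the table. Leave alone.
- screwdriver: Screwdriver lying on the table. Leave alone.
Things that resemble listed ones, but are neither listed nor needed, are in the scene too. Leave any black or turquoise look-alike of the part that bears roller1_c alone. There is more than one size of the sieve; the job needs the smaller.

How it is judged:
By the outcome, as a careful person would: the job done as asked, in the order asked, and still so for the second after the job is handed in, with the robot touching nothing.
It also fails if it takes over 72 s, if anything falls off the work surface, if the arm or the gripper's body presses on something with over 40 N, if the wrist force passes 120 N, or if a joint passes its speed limit or range.

## Robot

A 6-joint arm with a two-finger parallel gripper is mounted at the origin on the work surface. World frame = base frame: x ahead of the robot, y to its left, z up, the work surface at z = 0. Lengths are in mm, angles in degrees, forces in N, time in s.
With the tool pointing down it reaches from about 375 to 900 mm from the base axis. Payload 3.1 kg.
Tool frame: the origin (TCP) lies midway between the tips of the shut fingers; the grasp point (between the pads) lies 19 mm behind it; y points along the fingers, z is the direction in which the jaws open and shut, and the axes are right-handed (so a half turn about y gives the same grasp; the last joint's range is limited). The gripper opens to 85 mm and grips with 20 to 120 N. Pads are 22 mm wide; open, the fingers measure 114 mm over their backs; the gripper's body (76 mm by 85 mm) begins 54 mm behind the grasp point. The pads swing forward as they close: fully open they stand 13 mm farther back than shut.
Start: joints at [-81.217, 30.224, 82.088, -0, 67.689, -10.227], TCP at [203.613, -590.879, 231.31] pointing down, gripper open.
Joint ranges: [-176.69, 176.69], [-43.24, 126.21], [12.49, 139.97], [-82, 262], [0, 151.66], [-163.58, 163.58]. Speed limits (degrees/s): [159.86, 159.86, 180, 180, 180, 180].

## Interface

Orientations are given as a 3x3 rotation matrix whose columns are the frame's x, y, z axes.
In Python, from rig import bot gives the robot as it stands.
- The arm moves only by the tool jog_arm, never from a script. Its arguments are lists of equal length, an entry for each row: "turn": the turn, a rotation vector about the tool's x, y, z in units of 5 degrees (1.0 is 5 degrees), a list of three; "xyz": the shift along the tool's x, y, z in cm, a list of three; "claw": the finger opening in cm, from 0 to 8.54. A call has 1 to 12 rows; each row shifts and turns the commanded pose from where the row before left it, along the tool's axes as they then stand; what a row does not reach is not made up. A row lasts 1/10 s, in which the tool goes at most 50 mm and 8.59 degrees, less where a joint would pass 70% of its speed; a pose out of reach is approached as far as the arm can. A call is refused whole if a number of a shift passes 5 or a number of a turn 1, either way. A call with a gripper value outside its range is refused whole. The fingers move at their own pace and stop on an object; "grip_force" is the grip in N (left out, the last holds). Time passes only in rows, so rows that do not move let the fingers close. It gives the time, the measured TCP pose, the force and the opening at its end, in the units of the state.
- bot.get_obs(): the state, without advancing time (a new reading comes with each control period).
- bot.grab_frame(name): name is "scene" or "top"; returns a dict with "img" (420x560x3 uint8, red, green, blue), "depth" (420x560 float32, mm along the optical axis (not along the pixel's ray), 0 where there is no reading), "fx", "fy", "cx", "cy" (pixels), "pose" (4x4, takes a point from camera to world coordinates). Camera axes: x right, y down, z forward; pixel columns grow to the right and rows downward; lengths in mm; the calibration is good to about 2 mm. A picture is of the moment at which its call begins.
- bot.finish_job(): hands the job in, once; it reports no verdict.
The state is a dict: "time_s": time; "joints": joint angles; "dq": joint speeds; "effort": joint torques, N m; "tcp_pos": TCP position; "tcp_rot": TCP orientation; "ft_force": force on the tool from outside, world axes, zero at the start; "ft_torque": the same for the moment, N m; "grip_width": finger opening in mm.
Only numpy, scipy, OpenCV 4.12 (cv2) and the standard library are available. Lean on these libraries where they do the work, as an engineer would, in place of code of your own. Each camera call takes 0.05 s, during which the arm holds its last target. There are 200 camera calls.

## Working session

There is one attempt and no reset: what is moved stays moved. The work goes in short steps, Python scripts to look and compute and a tool call to move; the robot and the scene stay as the last step left them, time stands still between calls to the robot, and variables do not carry over. Pictures are saved under pics/ and viewed, about 8 in all and at most 12, crops included, and the job is handed in when it is done.

Besides the shell and the picture viewer there is one more tool, called after "Emit:" as name(argument=value, ...), one argument or row to a line, values as JSON. jog_arm: Moves the arm, as the interface text tells. Its arguments: {"type":"object","properties":{"turn":{"type":"array","items":{"type":"array","items":{"type":"number"}}},"xyz":{"type":"array","items":{"type":"array","items":{"type":"number"}}},"claw":{"type":"array","items":{"type":"number"}},"grip_force":{"type":"number"}},"required":["turn","xyz","claw"]}

```bash
mkdir -p pics; ls; python3 - <<'E'
from rig import bot
import cv2,numpy as np
o=bot.get_obs()
print(o['time_s'],o['tcp_pos'],np.round(o['tcp_rot'],3).tolist(),o['grip_width'])
for n in('top','scene'):
    f=bot.grab_frame(n); np.savez(f'{n}0.npz',**f)
    cv2.imwrite(f'pics/{n}0.png',f['img'][...,::-1]); print(n,f['fx'],f['cx'],f['cy'],np.round(f['pose'],3).tolist())
E
```

```text
pics
0.0 [ 203.51096925 -590.16039061  230.33445932] [[-0.945, -0.0, 0.326], [-0.326, 0.002, -0.945], [-0.0, -1.0, -0.002]] 85.67696407363266
top 473.07618355686793 285.35611470924243 205.13249440331094 [[-0.009, -0.994, 0.104, 433.184], [-1.0, 0.008, -0.009, -66.817], [0.008, -0.105, -0.994, 1217.495], [0.0, 0.0, 0.0, 1.0]]
scene 490.3754797431229 284.7480028883176 202.87330321999337 [[-0.724, 0.567, -0.393, 964.799], [0.69, 0.594, -0.414, 357.415], [-0.001, -0.571, -0.821, 967.879], [0.0, 0.0, 0.0, 1.0]]
```

View pics/top0.png

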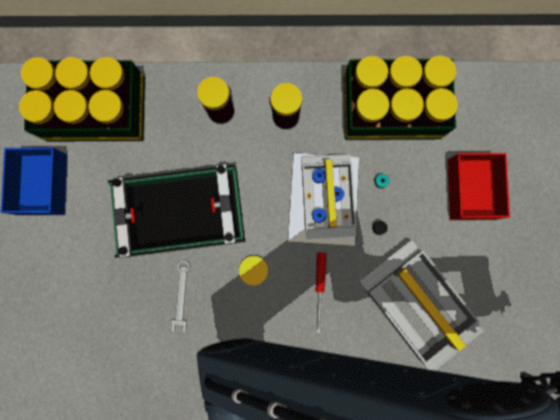

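View pics/scene0.png

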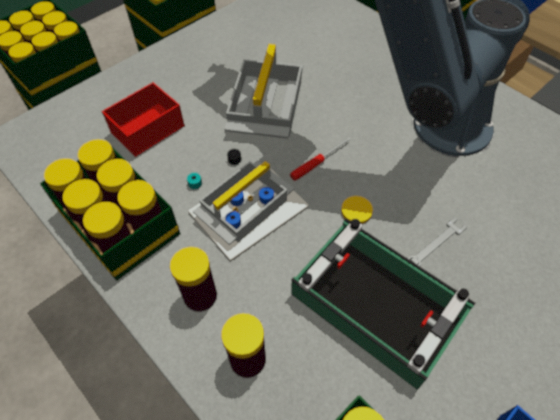

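Top view: the candidates are the small sieve on the white board with the blue rollers, handle around (331,193), and the larger empty sieve with the amber handle at (430,310), which has no board. I choose the small one. The box is at (177,210), with bumpers at (132,215) and (215,205). The black (380,227) and turquoise (382,180) parts are the roller look-alikes.

```bash
cat > h.py <<'E'
import numpy as np,cv2
def cloud(f):
    h,w=f['depth'].shape; u,v=np.meshgrid(np.arange(w),np.arange(h)); d=f['depth']
    P=np.stack([(u-f['cx'])/f['fx']*d,(v-f['cy'])/f['fy']*d,d],-1)
    return P@f['pose'][:3,:3].T+f['pose'][:3,3]
def rect(P):
    r=cv2.minAreaRect(P[:,:2].astype(np.float32)); return [np.round(x,1) for x in r]
E
python3 - <<'E'
from h import *
f=dict(np.load('top0.npz')); W=cloud(f); hsv=cv2.cvtColor(f['img'],cv2.COLOR_RGB2HSV)
U,V=np.meshgrid(np.arange(560),np.arange(420))
def reg(a,b,c,d): return (U>a)&(U<b)&(V>c)&(V<d)&(f['depth']>0)
yel=(hsv[...,0]>18)&(hsv[...,0]<35)&(hsv[...,1]>130)&(hsv[...,2]>90)
m=yel&reg(300,360,150,240); P=W[m]; print('handle n',len(P),'z',np.percentile(P[:,2],[5,25,50,75,95]))
P=P[abs(P[:,2]-np.percentile(P[:,2],75))<8]; print(rect(P),P.mean(0),P[:,:2].min(0),P[:,:2].max(0))
c=P[:,:2].mean(0);_,_,vt=np.linalg.svd(P[:,:2]-c); print('axis',vt[0],np.degrees(np.arctan2(vt[0,1],vt[0,0])))
# sieve walls top: rel height 45 ; flange
m=reg(285,365,145,248)
for lo,hi in((25,42),(45,64)):
    P=W[m&(W[...,2]>lo)&(W[...,2]<hi)]; print('sieve z',lo,hi,len(P),rect(P))
m=reg(285,365,145,248)&(W[...,2]>5)&(W[...,2]<18)&(hsv[...,1]<60); print('board',rect(W[m]))
# box
m=reg(100,250,155,265)
z=W[...,2]
for lo,hi in((62,78),(85,105)):
    P=W[m&(z>lo)&(z<hi)]; print('box z',lo,hi,len(P),np.median(P[:,2]),rect(P))
g=m&(hsv[...,0]>50)&(hsv[...,0]<95)&(hsv[...,1]>80)&(z>62)&(z<78); print('green',rect(W[g]),np.median(z[g]))
red=m&((hsv[...,0]<8)|(hsv[...,0]>172))&(hsv[...,1]>130)&(z>60)
for s in (U<175,U>=175):
    P=W[red&s]; print('red',len(P),P.mean(0),P.min(0),P.max(0))
c=f['img'][140:255,100:370]; cv2.imwrite('pics/crop1.png',cv2.resize(c[...,::-1],(800,341),interpolation=cv2.INTER_CUBIC))
E
```

```text
handle n 485 z [ 27.66513103 100.98350554 102.7870001  104.52554003 106.96324709]
[array([ 579. , -184.4]), array([159.3,  15.9]), np.float64(2.6)] [ 576.8639783  -183.91939175  103.23247279] [ 499.60136215 -194.34414131] [ 658.61651077 -174.3559912 ]
axis [-0.99899344 -0.04485659] -177.42904428891168
sieve z 25 42 1163 [array([ 579.2, -184.8]), array([208.6, 124.3]), np.float64(2.5)]
sieve z 45 64 501 [array([ 580.6, -184.7]), array([198. , 124.3]), np.float64(2.6)]
board [array([ 583.6, -180.1]), array([201. , 262.8]), np.float64(89.6)]
box z 62 78 1189 72.1407969677989 [array([542.6, 190.9]), array([190.8, 309.2]), np.float64(6.8)]
box z 85 105 1673 90.20345585515952 [array([541.4, 192.6]), array([189.5, 276.6]), np.float64(6.6)]
green [array([543.6, 191. ]), array([184. , 308.9]), np.float64(6.8)] 70.6797104922241
red 57 [529.68760107 287.2886411   88.78772136] [514.14160288 283.29053858  76.40729789] [546.09913827 293.98495453  97.42733963]
red 41 [552.51488002  96.14575301  90.36175924] [536.63528598  91.88948832  79.3957573 ] [569.72664004 101.2083054   96.4692343 ]
```

View pics/crop1.png

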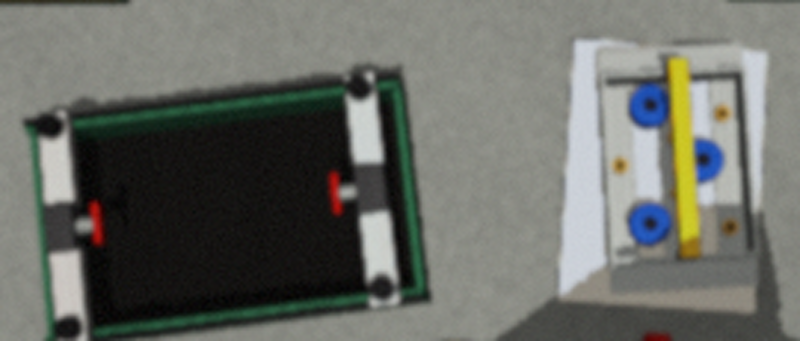

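Crop: the small sieve holds three blue rollers and some brass bushes, on the white board. The handle top measures 103 mm, which matches 12+82+9. The sieve centre is (579,-185) with yaw 2.5°, and the box is at (543,191) with yaw 6.8°. The bumper faces are about ±93 mm from the box centre. Moving above the handle.

Emit:
jog_arm(
  turn=[
    [0,0.825,0],
    [0,0.825,0],
    [0,0.825,0],
    [0,0.825,0],
    [0,0,0],
    [0,0,0],
    [0,0,0],
    [0,0,0],
    [0,0,0],
    [0,0,0],
    [0,0,0],
    [0,0,0],
  ],
  xyz=[
    [0,0,0],
    [0,0,0],
    [0,0,0],
    [0,0,0],
    [-3.3,0,-3.2],
    [-3.3,0,-3.2],
    [-3.3,0,-3.2],
    [-3.3,0,-3.2],
    [-3.3,0,-3.2],
    [-3.3,0,-3.2],
    [-3.3,0,-3.2],
    [-3.3,0,-3.2],
  ],
  claw=[5,5,5,5,5,5,5,5,5,5,5,5],
  grip_force=60,
)

```text
time_s: 1.3
tcp_pos: [457.0, -321.8, 231.0]
tcp_rot: [[-0.999, -0.001, 0.044], [-0.044, 0.001, -0.999], [0.0, -1.0, -0.001]]
ft_force: [1.0, -1.7, 0.4]
grip_width: 50.2
```

Emit:
jog_arm(
  turn=[
    [0,0,0],
    [0,0,0],
    [0,0,0],
    [0,0,0],
    [0,0,0],
    [0,0,0],
  ],
  xyz=[
    [-3.3,0,-3.2],
    [-3.3,0,-3.2],
    [-3.3,0,-3.2],
    [-3.3,0,-3.2],
    [0,0,0],
    [0,0,0],
  ],
  claw=[5,5,5,5,5,5],
)

```text
time_s: 1.9
tcp_pos: [582.5, -188.8, 230.6]
tcp_rot: [[-0.999, -0.001, 0.047], [-0.047, 0.0, -0.999], [0.001, -1.0, -0.0]]
ft_force: [-0.4, -0.7, -0.1]
grip_width: 49.8
```

```bash
cat >> h.py <<'E'
def go(o,tgt,yaw):
    "shift in tool axes (cm) to world tgt, and turn (5deg units) about tool y to bring tool z to -y of a frame with this yaw"
    R=np.array(o['tcp_rot']);d=R.T@(np.array(tgt)-o['tcp_pos'])/10
    cur=np.degrees(np.arctan2(R[1,2],R[0,2]))+90
    print('t',round(o['time_s'],2),'tcp',np.round(o['tcp_pos'],1),'yaw',round(cur,2),'tilt',np.round(R[:2,1],3),'shift cm',np.round(d,2),'turn',round((cur-yaw)/5,2),'F',np.round(o['ft_force'],1),'w',round(o['grip_width'],1))
E
python3 -c "
from h import *;from rig import bot
go(bot.get_obs(),(579.3,-184.6,75),2.5)"
```

```text
t 1.9 tcp [ 582.5 -188.8  230.6] yaw 2.67 tilt [-0.001  0.   ] shift cm [ 0.28 15.56 -0.43] turn 0.03 F [-0.4 -0.7 -0.1] w 49.8
```

Emit:
jog_arm(
  turn=[
    [0,0,0],
    [0,0,0],
    [0,0,0],
    [0,0,0],
    [0,0,0],
    [0,0,0],
    [0,0,0],
  ],
  xyz=[
    [0.28,3,-0.43],
    [0,4,0],
    [0,3.5,0],
    [0,2.5,0],
    [0,1.5,0],
    [0,1,0],
    [0,0,0],
  ],
  claw=[5,5,5,5,5,5,5],
)

```text
time_s: 2.6
tcp_pos: [578.6, -186.3, 75.5]
tcp_rot: [[-0.999, -0.002, 0.043], [-0.043, 0.001, -0.999], [0.002, -1.0, -0.001]]
ft_force: [0.2, -0.2, -0.4]
grip_width: 50.3
```

Emit:
jog_arm(
  turn=[
    [0,0,0],
    [0,0,0],
    [0,0,0],
    [0,0,0],
    [0,0,0],
    [0,0,0],
    [0,0,0],
    [0,0,0],
  ],
  xyz=[
    [0,0,0],
    [0,0,0],
    [0,0,0],
    [0,0,0],
    [0,0,0],
    [0,0,0],
    [0,0,0],
    [0,0,0],
  ],
  claw=[4,3,2.2,1.8,1.4,1,1,1],
  grip_force=70,
)

```text
time_s: 3.4
tcp_pos: [579.8, -184.8, 77.4]
tcp_rot: [[-0.999, 0.001, 0.044], [-0.044, 0.001, -0.999], [-0.001, -1.0, -0.001]]
ft_force: [-0.5, 4.1, 7.0]
grip_width: 15.0
```

```bash
python3 -c "
from h import *;from rig import bot
go(bot.get_obs(),(579.3,-184.6,75),2.5)"
```

```text
t 3.4 tcp [ 579.8 -184.8   77.4] yaw 2.52 tilt [0.001 0.001] shift cm [ 0.05  0.24 -0.02] turn 0.0 F [-0.5  4.1  7. ] w 15.0
```

Emit:
jog_arm(
  turn=[
    [0,0,0],
    [0,0,0],
    [0,0,0],
    [0,0,0],
    [0,0,0],
    [0,0,0],
    [0,0,0],
    [0,0,0],
    [0,0,0],
    [0,0,0],
    [0,0,0],
    [0,0,0],
  ],
  xyz=[
    [0,-0.2,0],
    [0,-0.4,0],
    [0,-0.8,0],
    [0,-1.2,0],
    [0,-1.5,0],
    [0,-1.7,0],
    [0,-1.7,0],
    [0,-1.5,0],
    [0,-1.2,0],
    [0,-0.8,0],
    [0,-0.4,0],
    [0,0,0],
  ],
  claw=[1,1,1,1,1,1,1,1,1,1,1,1],
)

```text
time_s: 4.6
tcp_pos: [579.5, -185.8, 190.7]
tcp_rot: [[-0.999, 0.001, 0.044], [-0.044, -0.0, -0.999], [-0.001, -1.0, 0.0]]
ft_force: [1.6, 0.3, -6.8]
grip_width: 15.1
```

```bash
python3 -c "
from h import *;from rig import bot
go(bot.get_obs(),(542.8,191,190),6.8)
f=bot.grab_frame('scene');cv2.imwrite('pics/s1.png',cv2.resize(f['img'][100:300,150:420,::-1],(800,592)))"
```

```text
t 4.6 tcp [ 579.5 -185.8  190.7] yaw 2.51 tilt [ 0.001 -0.   ] shift cm [  2.02   0.06 -37.8 ] turn -0.86 F [ 1.6  0.3 -6.8] w 15.1
```

View pics/s1.png

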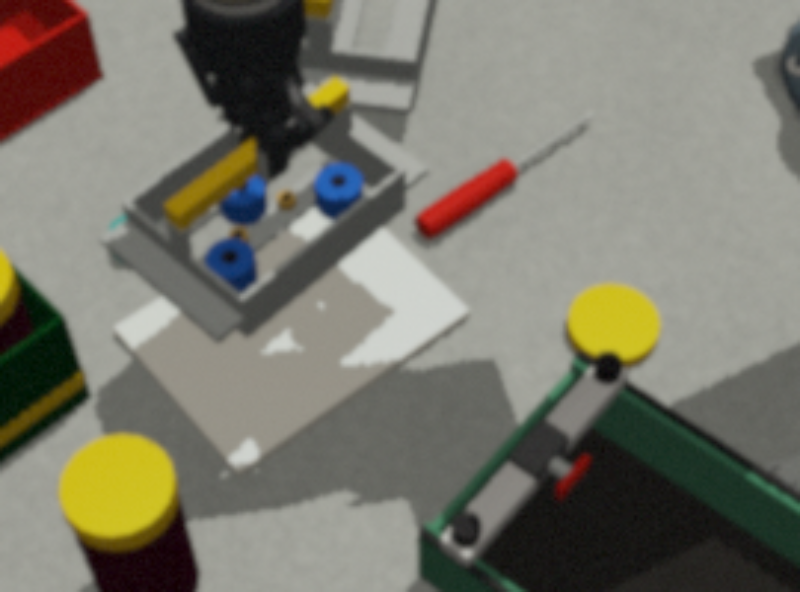

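The sieve hangs level in the grip, with its rollers at (340,185), (242,200) and (230,260) of the crop and its bushes still aboard. Carrying it to the box.

Emit:
jog_arm(
  turn=[
    [0,0,0],
    [0,0,0],
    [0,0,0],
    [0,0,0],
    [0,0,0],
    [0,0,0],
    [0,0,0],
    [0,0,0],
    [0,0,0],
    [0,0,0],
    [0,0,0],
    [0,0,0],
  ],
  xyz=[
    [0.085,0,-0.3],
    [0.085,0,-0.6],
    [0.085,0,-0.9],
    [0.085,0,-1.2],
    [0.085,0,-1.5],
    [0.085,0,-1.8],
    [0.085,0,-2.1],
    [0.085,0,-2.1],
    [0.085,0,-2.1],
    [0.085,0,-2.1],
    [0.085,0,-2.1],
    [0.085,0,-2.1],
  ],
  claw=[1,1,1,1,1,1,1,1,1,1,1,1],
)

```text
time_s: 5.85
tcp_pos: [560.3, 5.0, 190.5]
tcp_rot: [[-0.999, 0.0, 0.045], [-0.045, 0.0, -0.999], [-0.0, -1.0, -0.0]]
ft_force: [-0.3, 0.2, -6.4]
grip_width: 15.2
```

Emit:
jog_arm(
  turn=[
    [0,0,0],
    [0,0,0],
    [0,0,0],
    [0,0,0],
    [0,0,0],
    [0,0,0],
    [0,0,0],
    [0,0,0],
    [0,0,0],
    [0,0,0],
    [0,0,0],
    [0,0,0],
  ],
  xyz=[
    [0.085,0,-2.1],
    [0.085,0,-2.1],
    [0.085,0,-2.1],
    [0.085,0,-2.1],
    [0.085,0,-2.1],
    [0.085,0,-2.1],
    [0.085,0,-1.8],
    [0.085,0,-1.5],
    [0.085,0,-1.2],
    [0.085,0,-0.9],
    [0.085,0,-0.6],
    [0.085,0,-0.3],
  ],
  claw=[1,1,1,1,1,1,1,1,1,1,1,1],
)

```text
time_s: 7.05
tcp_pos: [542.4, 191.3, 190.3]
tcp_rot: [[-0.999, 0.0, 0.044], [-0.044, -0.0, -0.999], [-0.0, -1.0, 0.0]]
ft_force: [0.4, 0.1, -7.0]
grip_width: 14.7
```

Emit:
jog_arm(
  turn=[
    [0,-0.2,0],
    [0,-0.25,0],
    [0,-0.25,0],
    [0,-0.16,0],
    [0,0,0],
    [0,0,0],
  ],
  xyz=[
    [0,0,0],
    [0,0,0],
    [0,0,0],
    [0,0,0],
    [0,0,0],
    [0,0,0],
  ],
  claw=[1,1,1,1,1,1],
)

```text
time_s: 7.65
tcp_pos: [542.5, 190.8, 190.3]
tcp_rot: [[-0.993, -0.0, 0.118], [-0.118, -0.0, -0.993], [0.0, -1.0, 0.0]]
ft_force: [-0.4, -0.5, -6.5]
grip_width: 15.1
```

```bash
python3 - <<'E'
from h import *;from rig import bot
go(bot.get_obs(),(542.8,191,115.4),6.8)
f=bot.grab_frame('top');W=cloud(f);cv2.imwrite('pics/t2.png',cv2.resize(f['img'][130:280,90:290,::-1],(800,600)))
U,V=np.meshgrid(np.arange(560),np.arange(420)); z=W[...,2]; m=(U>90)&(U<290)&(V>130)&(V<280)
for lo,hi in((138,152),(162,174)):
    P=W[m&(z>lo)&(z<hi)]; print(lo,len(P),rect(P))
E
```

```text
t 7.65 tcp [542.5 190.8 190.3] yaw 6.79 tilt [-0. -0.] shift cm [-0.03  7.49 -0.02] turn -0.0 F [-0.4 -0.5 -6.5] w 15.1
138 639 [array([544.1, 176.8]), array([208.3,  98.8]), np.float64(6.6)]
162 289 [array([543.9, 173.2]), array([161.2,  91.2]), np.float64(6.7)]
```

View pics/t2.png

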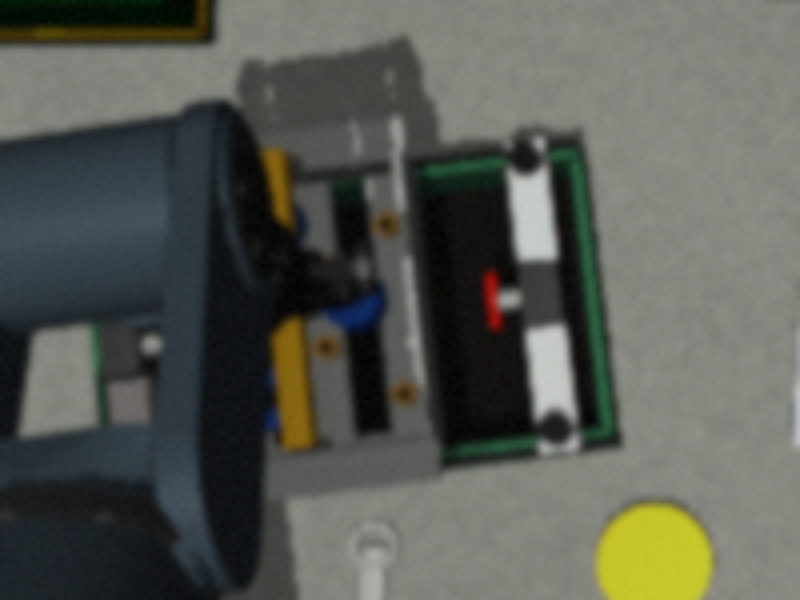

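The sieve is aligned over the box: centre x is about 542.5 against 542.8 for the box, and the yaw matches. Lowering.

Emit:
jog_arm(
  turn=[
    [0,0,0],
    [0,0,0],
    [0,0,0],
    [0,0,0],
    [0,0,0],
    [0,0,0],
    [0,0,0],
    [0,0,0],
    [0,0,0],
    [0,0,0],
    [0,0,0],
  ],
  xyz=[
    [0,0.3,0],
    [0,0.6,0],
    [0,0.9,0],
    [0,1.0,0],
    [0,1.0,0],
    [0,1.0,0],
    [0,0.9,0],
    [0,0.6,0],
    [0,0.4,0],
    [0,0.2,0],
    [0,0,0],
  ],
  claw=[1,1,1,1,1,1,1,1,1,1,1],
)

```text
time_s: 8.8
tcp_pos: [542.6, 191.0, 121.3]
tcp_rot: [[-0.993, 0.0, 0.119], [-0.119, -0.0, -0.993], [-0.0, -1.0, 0.0]]
ft_force: [-0.0, 0.3, -8.0]
grip_width: 14.6
```

Emit:
jog_arm(
  turn=[
    [0,0,0],
    [0,0,0],
    [0,0,0],
    [0,0,0],
    [0,0,0],
  ],
  xyz=[
    [0,0.1,0],
    [0,0.1,0],
    [0,0.1,0],
    [0,0.1,0],
    [0,0,0],
  ],
  claw=[1,1,1,1,1],
)

```text
time_s: 9.3
tcp_pos: [542.4, 191.0, 117.3]
tcp_rot: [[-0.993, -0.0, 0.119], [-0.119, 0.0, -0.993], [0.0, -1.0, -0.0]]
ft_force: [0.2, 0.4, -7.0]
grip_width: 14.2
```

Emit:
jog_arm(
  turn=[
    [0,0,0],
    [0,0,0],
    [0,0,0],
    [0,0,0],
  ],
  xyz=[
    [0,0.05,0],
    [0,0.05,0],
    [0,0.05,0],
    [0,0,0],
  ],
  claw=[1,1,1,1],
)

```text
time_s: 9.7
tcp_pos: [542.4, 191.0, 115.7]
tcp_rot: [[-0.993, -0.0, 0.119], [-0.119, -0.0, -0.993], [0.0, -1.0, 0.0]]
ft_force: [0.4, 0.3, -7.2]
grip_width: 15.0
```

Emit:
jog_arm(
  turn=[
    [0,0,0],
    [0,0,0],
  ],
  xyz=[
    [0,0.05,0],
    [0,0,0],
  ],
  claw=[1,1],
)

```text
time_s: 9.9
tcp_pos: [542.5, 191.0, 115.4]
tcp_rot: [[-0.993, 0.0, 0.119], [-0.119, -0.0, -0.993], [-0.0, -1.0, 0.0]]
ft_force: [-0.4, 0.6, -5.5]
grip_width: 14.5
```

Emit:
jog_arm(
  turn=[
    [0,0,0],
    [0,0,0],
  ],
  xyz=[
    [0,0.05,0],
    [0,0,0],
  ],
  claw=[1,1],
)

```text
time_s: 10.1
tcp_pos: [542.5, 191.0, 115.4]
tcp_rot: [[-0.993, 0.0, 0.119], [-0.119, -0.0, -0.993], [-0.0, -1.0, 0.0]]
ft_force: [-1.2, -0.9, -1.1]
grip_width: 14.9
```

Seated, with about 1 N left of the weight. Adding a slight down-bias, then a first shake of ±16 mm, clear of the bumpers.

Emit:
jog_arm(
  turn=[
    [0,0,0],
    [0,0,0],
    [0,0,0],
  ],
  xyz=[
    [0,0.06,0],
    [0,0,0],
    [0,0,0],
  ],
  claw=[1,1,1],
  grip_force=100,
)

```text
time_s: 10.4
tcp_pos: [542.7, 191.1, 115.5]
tcp_rot: [[-0.993, 0.001, 0.119], [-0.119, 0.0, -0.993], [-0.001, -1.0, 0.0]]
ft_force: [-3.9, -0.6, 5.7]
grip_width: 14.3
```

Emit:
jog_arm(
  turn=[
    [0,0,0],
    [0,0,0],
    [0,0,0],
    [0,0,0],
    [0,0,0],
    [0,0,0],
    [0,0,0],
    [0,0,0],
    [0,0,0],
    [0,0,0],
    [0,0,0],
    [0,0,0],
  ],
  xyz=[
    [0,0,-1.6],
    [0,0,3.2],
    [0,0,-3.2],
    [0,0,3.2],
    [0,0,-3.2],
    [0,0,3.2],
    [0,0,-3.2],
    [0,0,3.2],
    [0,0,-3.2],
    [0,0,3.2],
    [0,0,-1.6],
    [0,0,0],
  ],
  claw=[1,1,1,1,1,1,1,1,1,1,1,1],
)

```text
time_s: 11.6
tcp_pos: [544.4, 191.4, 115.5]
tcp_rot: [[-0.993, 0.005, 0.119], [-0.119, 0.0, -0.993], [-0.005, -1.0, 0.0]]
ft_force: [0.7, -0.2, 4.4]
grip_width: 14.3
```

```bash
python3 - <<'E'
from h import *;from rig import bot
go(bot.get_obs(),(542.4,191,115.0),6.8)
f=bot.grab_frame('top');g=bot.grab_frame('scene')
a=cv2.resize(f['img'][150:260,105:255,::-1],(545,400));b=cv2.resize(g['img'][215:385,285:480,::-1],(459,400));b=b[:, :255+204]
im=np.hstack([a,b]);cv2.imwrite('pics/t3.png',cv2.resize(im,(800,int(400*800/im.shape[1]))))
E
```

```text
t 11.6 tcp [544.4 191.4 115.5] yaw 6.83 tilt [0.005 0.   ] shift cm [0.21 0.05 0.01] turn 0.01 F [ 0.7 -0.2  4.4] w 14.3
```

View pics/t3.png

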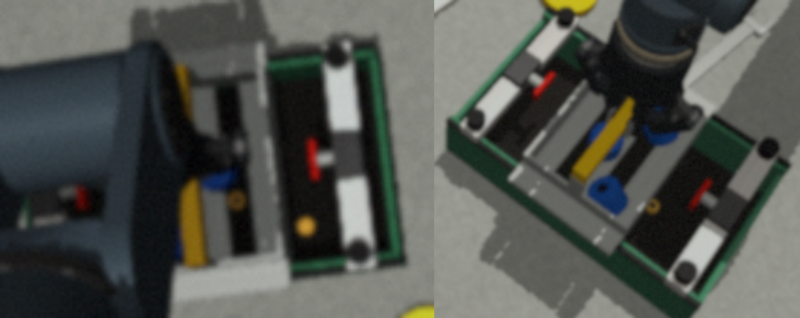

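The shaking works: bushes show in the box at (306,226) and through a slot at (237,200). Now the bumpers, left first.

Emit:
jog_arm(
  turn=[
    [0,0,0],
    [0,0,0],
    [0,0,0],
    [0,0,0],
  ],
  xyz=[
    [0,0,-1.2],
    [0,0,-1.0],
    [0,0,-0.3],
    [0,0,-0.2],
  ],
  claw=[1,1,1,1],
)

```text
time_s: 12.1
tcp_pos: [541.2, 215.9, 115.5]
tcp_rot: [[-0.993, 0.004, 0.12], [-0.12, -0.004, -0.993], [-0.004, -1.0, 0.004]]
ft_force: [1.6, -7.9, 6.1]
grip_width: 14.3
```

Emit:
jog_arm(
  turn=[
    [0,0,0],
    [0,0,0],
    [0,0,0],
    [0,0,0],
    [0,0,0],
  ],
  xyz=[
    [0,0,-0.2],
    [0,0,-0.2],
    [0,0,-0.2],
    [0,0,-0.2],
    [0,0,-0.2],
  ],
  claw=[1,1,1,1,1],
)

```text
time_s: 12.6
tcp_pos: [540.1, 225.3, 115.6]
tcp_rot: [[-0.993, 0.004, 0.12], [-0.12, -0.004, -0.993], [-0.003, -1.0, 0.004]]
ft_force: [1.2, -10.0, 6.9]
grip_width: 14.4
```

```bash
python3 -c "
from h import *;from rig import bot
go(bot.get_obs(),(542.4,191,115.0),6.8);o=bot.get_obs();R=np.array(o['tcp_rot']);print('tool F',R.T@o['ft_force'])"
```

```text
t 12.6 tcp [540.1 225.3 115.6] yaw 6.88 tilt [ 0.004 -0.004] shift cm [0.18 0.07 3.43] turn 0.02 F [  1.2 -10.    6.9] w 14.4
tool F [ 6.80908723e-03 -6.87685468e+00  1.00770276e+01]
```

Emit:
jog_arm(
  turn=[
    [0,0,0],
    [0,0,0],
  ],
  xyz=[
    [0,0,-0.2],
    [0,0,0],
  ],
  claw=[1,1],
)

```text
time_s: 12.8
tcp_pos: [539.9, 227.0, 115.6]
tcp_rot: [[-0.993, 0.004, 0.12], [-0.12, -0.004, -0.993], [-0.003, -1.0, 0.005]]
ft_force: [1.2, -9.5, 7.2]
grip_width: 14.2
```

Emit:
jog_arm(
  turn=[
    [0,0,0],
    [0,0,0],
  ],
  xyz=[
    [0,0,-0.2],
    [0,0,0],
  ],
  claw=[1,1],
)

```text
time_s: 13.0
tcp_pos: [539.7, 228.5, 115.6]
tcp_rot: [[-0.993, 0.004, 0.12], [-0.12, -0.005, -0.993], [-0.003, -1.0, 0.005]]
ft_force: [1.4, -11.0, 8.0]
grip_width: 14.1
```

```bash
python3 - <<'E'
from h import *;from rig import bot
for i in range(3):
  g=bot.grab_frame('scene');o=bot.get_obs();R=np.array(o['tcp_rot']);print('tool F',R.T@o['ft_force'],o['tcp_pos'])
f=bot.grab_frame('top');U,V=np.meshgrid(np.arange(560),np.arange(420))
for n,f,(a,b,c,d) in(('scene',g,(270,490,200,400)),('top',f,(100,250,150,265))):
    W=cloud(f);hsv=cv2.cvtColor(f['img'],cv2.COLOR_RGB2HSV)
    m=((hsv[...,0]<8)|(hsv[...,0]>172))&(hsv[...,1]>130)&(U>a)&(U<b)&(V>c)&(V<d)&(W[...,2]>70)&(W[...,2]<110)
    P=W[m]-[542.8,191,0]; y=P@[-.1184,.993,0]
    for s in(y>0,y<0):
        if s.sum(): print(n,s.sum(),np.percentile(y[s],[0,5,50,95,100]).round(1))
cv2.imwrite('pics/s4.png',cv2.resize(g['img'][215:385,285:480,::-1],(688,600),interpolation=cv2.INTER_CUBIC))
E
```

```text
tool F [-0.16385575 -8.18048265 10.78998444] [539.68729225 228.53514894 115.62266236]
tool F [-0.5076289  -8.19161836 11.49072799] [539.68514932 228.55214269 115.60473798]
tool F [-0.33205538 -8.35531629 11.54378935] [539.66922577 228.52324239 115.58911377]
scene 45 [ 99.5  99.7 101.7 103.7 104.1]
scene 64 [-97.9 -97.7 -94.  -92.8 -92.5]
top 41 [-98.3 -98.1 -95.4 -92.4 -92. ]
```

View pics/s4.png

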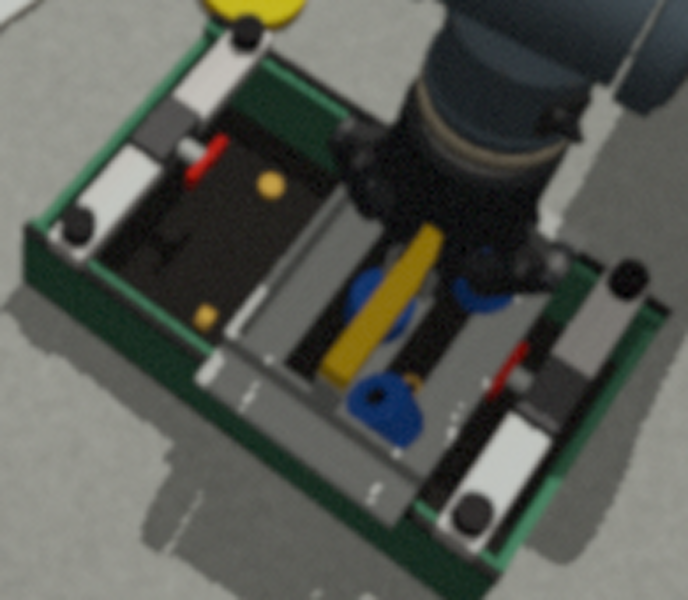

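```bash
cat >> h.py <<'E'
def red(f,n):
    U,V=np.meshgrid(np.arange(560),np.arange(420)); a,b,c,d={'scene':(270,490,200,400),'top':(100,250,150,265)}[n]
    W=cloud(f);hsv=cv2.cvtColor(f['img'],cv2.COLOR_RGB2HSV)
    m=((hsv[...,0]<8)|(hsv[...,0]>172))&(hsv[...,1]>130)&(U>a)&(U<b)&(V>c)&(V<d)&(W[...,2]>70)&(W[...,2]<110)
    P=W[m]-[542.8,191,0]; y=P@[-.1184,.993,0]
    for s in(y>0,y<0):
        if s.sum(): print(n,s.sum(),np.percentile(y[s],[0,5,50,95,100]).round(1))
E
python3 -c "
from h import *
for n in('scene','top'): red(dict(np.load(n+'0.npz')),n)"
```

```text
scene 64 [ 94.4  94.7  97.4 100.  101.1]
scene 64 [-98.  -97.9 -94.3 -92.7 -92.6]
top 57 [ 93.9  94.7  96.6 100.8 104.4]
top 41 [-98.2 -98.  -95.2 -92.5 -91.8]
```

Left bumper: the face moved from 94.5 to 99.5 mm, so it is pressed about 5 mm with a sieve edge at 99.6. The right face sits at about -92.6. Now going right.

Emit:
jog_arm(
  turn=[
    [0,0,0],
    [0,0,0],
    [0,0,0],
    [0,0,0],
    [0,0,0],
    [0,0,0],
    [0,0,0],
    [0,0,0],
  ],
  xyz=[
    [0,0,2.0],
    [0,0,2.5],
    [0,0,1.8],
    [0,0,0.7],
    [0,0,0.4],
    [0,0,0.2],
    [0,0,0.2],
    [0,0,0],
  ],
  claw=[1,1,1,1,1,1,1,1],
)

```text
time_s: 14.0
tcp_pos: [547.8, 157.5, 115.5]
tcp_rot: [[-0.993, 0.003, 0.116], [-0.116, 0.006, -0.993], [-0.004, -1.0, -0.006]]
ft_force: [-1.0, 10.2, 6.9]
grip_width: 13.8
```

```bash
cat >> h.py <<'E'
def st(bot):
    for n in('scene','top'): red(bot.grab_frame(n),n)
    o=bot.get_obs();R=np.array(o['tcp_rot']);p=o['tcp_pos']-np.array([542.8,191,0])
    print('t',round(o['time_s'],2),'toolF',np.round(R.T@o['ft_force'],1),'box xy',np.round([p@[.993,.1184,0],p@[-.1184,.993,0],p[2]],1),'w',round(o['grip_width'],1),'tilt',np.round(R[:,1],3))
E
python3 -c "
from h import *;from rig import bot
st(bot)"
```

```text
scene 67 [ 94.4  94.6  97.5 100.2 123. ]
scene 24 [-102.9 -102.3 -100.5  -98.7  -98.5]
top 31 [94.2 94.9 96.1 99.6 99.8]
top 35 [-102.9 -102.2  -99.9  -97.5  -97.1]
t 14.1 toolF [-0.1 -6.3 -9.9] box xy [  1.  -33.8 115.5] w 14.4 tilt [ 0.003  0.006 -1.   ]
```

Right bumper pressed about 5 mm. More shaking, then left and right again.

Emit:
jog_arm(
  turn=[
    [0,0,0],
    [0,0,0],
    [0,0,0],
    [0,0,0],
    [0,0,0],
    [0,0,0],
    [0,0,0],
    [0,0,0],
    [0,0,0],
    [0,0,0],
    [0,0,0],
    [0,0,0],
  ],
  xyz=[
    [0,0,-2.0],
    [0,0,-3.3],
    [0,0,3.4],
    [0,0,-3.4],
    [0,0,3.4],
    [0,0,-3.4],
    [0,0,3.4],
    [0,0,-3.4],
    [0,0,3.4],
    [0,0,-3.4],
    [0,0,3.4],
    [0,0,-3.4],
  ],
  claw=[1,1,1,1,1,1,1,1,1,1,1,1],
)

```text
time_s: 15.3
tcp_pos: [544.3, 198.7, 115.9]
tcp_rot: [[-0.993, 0.004, 0.114], [-0.114, -0.007, -0.993], [-0.003, -1.0, 0.008]]
ft_force: [2.4, -3.8, 0.2]
grip_width: 13.9
```

Emit:
jog_arm(
  turn=[
    [0,0,0],
    [0,0,0],
    [0,0,0],
    [0,0,0],
    [0,0,0],
    [0,0,0],
    [0,0,0],
    [0,0,0],
    [0,0,0],
    [0,0,0],
    [0,0,0],
    [0,0,0],
  ],
  xyz=[
    [0,0,3.4],
    [0,0,-3.4],
    [0,0,3.4],
    [0,0,-3.4],
    [0,0,3.4],
    [0,0,-3.4],
    [0,0,-1.2],
    [0,0,-0.6],
    [0,0,-0.4],
    [0,0,-0.2],
    [0,0,-0.1],
    [0,0,0],
  ],
  claw=[1,1,1,1,1,1,1,1,1,1,1,1],
)

```text
time_s: 16.5
tcp_pos: [539.6, 228.8, 115.6]
tcp_rot: [[-0.993, 0.004, 0.121], [-0.121, -0.005, -0.993], [-0.003, -1.0, 0.006]]
ft_force: [1.2, -13.1, 9.3]
grip_width: 14.1
```

```bash
python3 -c "
from h import *;from rig import bot
st(bot)"
```

```text
scene 47 [ 99.7 100.  102.2 104.1 104.5]
scene 64 [-98.4 -97.6 -94.1 -92.4 -91.8]
top 41 [-98.2 -97.9 -95.3 -92.5 -91.9]
t 16.6 toolF [ 0.1 -8.6 12.2] box xy [  1.3  37.9 115.6] w 13.9 tilt [ 0.004 -0.005 -1.   ]
```

Left bumper pressed about 5.3 mm. Right again, then view.

Emit:
jog_arm(
  turn=[
    [0,0,0],
    [0,0,0],
    [0,0,0],
    [0,0,0],
    [0,0,0],
    [0,0,0],
    [0,0,0],
    [0,0,0],
  ],
  xyz=[
    [0,0,2.0],
    [0,0,2.5],
    [0,0,1.8],
    [0,0,0.7],
    [0,0,0.4],
    [0,0,0.2],
    [0,0,0.3],
    [0,0,0],
  ],
  claw=[1,1,1,1,1,1,1,1],
)

```text
time_s: 17.4
tcp_pos: [547.8, 157.2, 115.6]
tcp_rot: [[-0.993, 0.003, 0.117], [-0.117, 0.007, -0.993], [-0.004, -1.0, -0.006]]
ft_force: [-1.4, 11.1, 7.9]
grip_width: 14.1
```

```bash
python3 -c "
from h import *;from rig import bot
st(bot)"
```

```text
scene 66 [ 94.3  94.6  97.5 100.  101.1]
scene 27 [-103.7 -103.2 -100.7  -99.4  -99.4]
top 31 [ 93.8  94.3  96.1  99.8 100.6]
top 38 [-103.  -102.7 -100.7  -98.1  -97. ]
t 17.5 toolF [ -0.1  -8.  -11.1] box xy [  0.9 -34.1 115.5] w 13.9 tilt [ 0.003  0.006 -1.   ]
```

Emit:
jog_arm(
  turn=[
    [0,0,0],
    [0,0,0],
    [0,0,0],
    [0,0,0],
    [0,0,0],
    [0,0,0],
    [0,0,0],
    [0,0,0],
    [0,0,0],
    [0,0,0],
    [0,0,0],
    [0,0,0],
  ],
  xyz=[
    [0,0,-2.0],
    [0,0,-3.4],
    [0,0,3.4],
    [0,0,-3.4],
    [0,0,3.4],
    [0,0,-3.4],
    [0,0,3.4],
    [0,0,-3.4],
    [0,0,3.4],
    [0,0,-3.4],
    [0,0,1.6],
    [0,0,0],
  ],
  claw=[1,1,1,1,1,1,1,1,1,1,1,1],
)

```text
time_s: 18.7
tcp_pos: [543.7, 192.7, 115.5]
tcp_rot: [[-0.993, 0.003, 0.118], [-0.118, 0.004, -0.993], [-0.004, -1.0, -0.003]]
ft_force: [-0.3, 3.3, 7.9]
grip_width: 14.3
```

```bash
python3 - <<'E'
from h import *;from rig import bot
st(bot)
f=bot.grab_frame('top');g=bot.grab_frame('scene')
a=cv2.resize(f['img'][150:260,105:255,::-1],(545,400));b=cv2.resize(g['img'][215:385,285:480,::-1],(459,400))
im=np.hstack([a,b]);cv2.imwrite('pics/t5.png',cv2.resize(im,(800,int(400*800/im.shape[1]))))
E
```

```text
scene 67 [ 94.3  94.6  97.4 100.2 124.5]
scene 64 [-98.2 -97.4 -94.2 -92.6 -92.5]
top 31 [ 94.4  94.8  97.  100.2 103.9]
top 40 [-98.2 -98.  -95.3 -92.4 -91.7]
t 18.8 toolF [-0.9 -6.8 -3. ] box xy [  1.1   1.6 115.5] w 14.1 tilt [ 0.004  0.003 -1.   ]
```

View pics/t5.png

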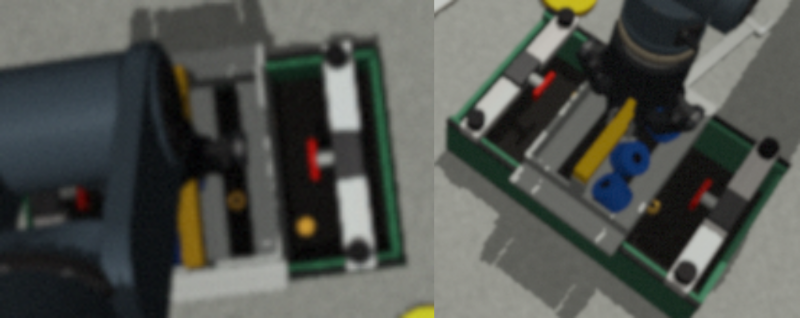

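Four bumper presses are done in order (L, R, L, R), about 5 mm each. Three bushes are visible in the box and the gripper hides the rest. One more burst, then release and lift to look.

Emit:
jog_arm(
  turn=[
    [0,0,0],
    [0,0,0],
    [0,0,0],
    [0,0,0],
    [0,0,0],
    [0,0,0],
    [0,0,0],
    [0,0,0],
    [0,0,0],
    [0,0,0],
    [0,0,0],
    [0,0,0],
  ],
  xyz=[
    [0,0,-1.6],
    [0,0,3.4],
    [0,0,-3.4],
    [0,0,3.4],
    [0,0,-3.4],
    [0,0,3.4],
    [0,0,-3.4],
    [0,0,3.4],
    [0,0,-3.4],
    [0,0,3.4],
    [0,0,-1.7],
    [0,0,0],
  ],
  claw=[1,1,1,1,1,1,1,1,1,1,1,1],
)

```text
time_s: 20.1
tcp_pos: [544.0, 190.3, 115.5]
tcp_rot: [[-0.993, 0.004, 0.12], [-0.12, -0.0, -0.993], [-0.004, -1.0, 0.001]]
ft_force: [0.3, -2.7, 8.0]
grip_width: 14.1
```

Emit:
jog_arm(
  turn=[
    [0,0,0],
    [0,0,0],
    [0,0,0],
    [0,0,0],
    [0,0,0],
    [0,0,0],
    [0,0,0],
    [0,0,0],
  ],
  xyz=[
    [0,-0.05,0],
    [0,0,0],
    [0,0,0],
    [0,0,0],
    [0,0,0],
    [0,0,0],
    [0,0,0],
    [0,0,0],
  ],
  claw=[1,1,2,3,4,5,5,5],
)

```text
time_s: 20.9
tcp_pos: [542.5, 190.1, 114.6]
tcp_rot: [[-0.993, -0.0, 0.119], [-0.119, 0.0, -0.993], [0.0, -1.0, -0.0]]
ft_force: [-0.3, -0.8, -0.1]
grip_width: 50.0
```

Emit:
jog_arm(
  turn=[
    [0,0,0],
    [0,0,0],
    [0,0,0],
    [0,0,0],
    [0,0,0],
    [0,0,0],
    [0,0,0],
    [0,0,0],
    [0,0,0],
    [0,0,0],
    [0,0,0],
    [0,0,0],
  ],
  xyz=[
    [0,-0.5,0],
    [0,-1.5,0],
    [0,-3,0],
    [0,-4,0],
    [0,-4,0],
    [0,-2,0],
    [0,0,4.5],
    [0,0,4.5],
    [0,0,4.5],
    [0,0,4.5],
    [0,0,4.5],
    [0,0,0],
  ],
  claw=[5,5,5,5,5,5,5,5,5,5,5,5],
)

```text
time_s: 22.1
tcp_pos: [570.5, -39.0, 265.2]
tcp_rot: [[-0.994, 0.002, 0.112], [-0.112, -0.003, -0.994], [-0.002, -1.0, 0.003]]
ft_force: [-0.0, 0.0, -0.6]
grip_width: 49.7
```

```bash
python3 - <<'E'
from h import *;from rig import bot
st(bot)
f=bot.grab_frame('top');g=bot.grab_frame('scene')
a=cv2.resize(f['img'][150:260,105:255,::-1],(545,400));b=cv2.resize(g['img'][215:385,285:480,::-1],(459,400))
im=np.hstack([a,b]);cv2.imwrite('pics/t6.png',cv2.resize(im,(800,int(400*800/im.shape[1]))))
E
```

```text
scene 65 [ 94.3  94.7  97.4 100.  101.1]
scene 64 [-98.7 -97.7 -94.3 -92.5 -92.3]
top 56 [ 94.   94.9  96.6 100.4 102.5]
t 22.2 toolF [ 0.2 -0.2  0.3] box xy [  -0.5 -226.9  264.9] w 49.9 tilt [-0.     0.001 -1.   ]
```

View pics/t6.png

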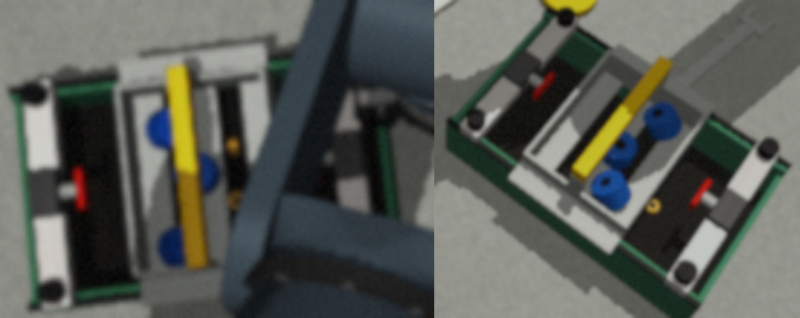

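The sieve is level on the rails with all three rollers in it. The arm still hides part of it, so I'll move farther off.

Emit:
jog_arm(
  turn=[
    [0,0,0],
    [0,0,0],
    [0,0,0],
    [0,0,0],
    [0,0,0],
    [0,0,0],
    [0,0,0],
  ],
  xyz=[
    [0,0,4.5],
    [0,0,4.5],
    [0,0,4.5],
    [0,0,4.5],
    [0,0,4.5],
    [0,0,2],
    [0,0,0],
  ],
  claw=[5,5,5,5,5,5,5],
)

```text
time_s: 23.0
tcp_pos: [598.9, -278.0, 264.4]
tcp_rot: [[-0.993, 0.0, 0.117], [-0.117, -0.0, -0.993], [-0.0, -1.0, 0.0]]
ft_force: [-0.6, 1.0, 0.3]
grip_width: 50.0
```

```bash
python3 - <<'E'
from h import *;from rig import bot
ims=[]
for n,(a,b,c,d) in(('top',(105,255,150,260)),('scene',(285,480,215,385))):
    f=bot.grab_frame(n);np.savez(n+'7.npz',**f);W=cloud(f);hsv=cv2.cvtColor(f['img'],cv2.COLOR_RGB2HSV)
    m=((hsv[...,0]>8)&(hsv[...,0]<23)&(hsv[...,1]>120)&(hsv[...,2]>60)).astype(np.uint8);mm=np.zeros_like(m);mm[c:d,a:b]=m[c:d,a:b]
    k,L,s,C=cv2.connectedComponentsWithStats(mm)
    for i in range(1,k):
        if s[i,4]>3: p=np.median(W[L==i],0)-[542.8,191,0];print(n,s[i,4],C[i].round(),'box',np.round([p@[.993,.1184,0],p@[-.1184,.993,0],p[2]],0))
    im=f['img'][c:d,a:b,::-1];ims.append(cv2.resize(im,(400*im.shape[1]//im.shape[0],400),interpolation=cv2.INTER_CUBIC))
    if n=='top':
        z=W[...,2];U,V=np.meshgrid(np.arange(560),np.arange(420));q=(U>a)&(U<b)&(V>c)&(V<d)
        hd=q&(hsv[...,0]>20)&(hsv[...,0]<35)&(hsv[...,1]>130)&(z>125);print('handle',rect(W[hd]),np.median(z[hd]))
im=np.hstack(ims);cv2.imwrite('pics/t7.png',cv2.resize(im,(800,int(400*800/im.shape[1]))))
E
```

```text
top 7 [170. 177.] box [ 74.  -9. 130.]
top 4 [172. 196.] box [ 25. -10. 135.]
top 31 [185. 200.] box [ 30. -17.  16.]
top 36 [187. 219.] box [-18. -15.  12.]
top 4 [175. 224.] box [-39.  -9. 132.]
top 35 [210. 228.] box [-49. -71.  13.]
handle [array([481.3, 102.4]), array([329.7, 123.2]), np.float64(53.6)] 141.242108385336
scene 11 [361. 309.] box [ 83.  -3. 129.]
scene 53 [402. 325.] box [ 9. 66. 10.]
```

View pics/t7.png

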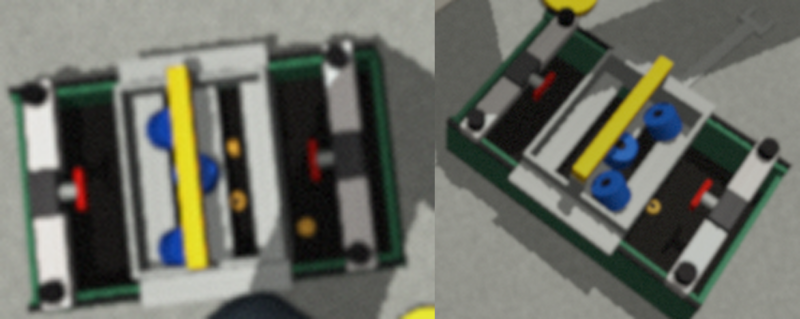

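```bash
python3 - <<'E'
from h import *
f=dict(np.load('scene7.npz'));T=f['pose']
def onz(u,v,z):
    d=T[:3,:3]@[(u-f['cx'])/f['fx'],(v-f['cy'])/f['fy'],1];p=T[:3,3]+d*(z-T[2,3])/d[2]-[542.8,191,0]
    return np.round([p@[.993,.1184,0],p@[-.1184,.993,0]],0)
for u,v in((343,305),(361.5,267),(402,325)): print(onz(u,v,13))
# what each camera can see of the box floor (z 13) / sieve floor (z 54+8): list of bush-size points hidden from both
W={n:dict(np.load(n+'7.npz')) for n in('top','scene')}
def hidden(p):
    for g in W.values():
        c=np.linalg.inv(g['pose'])@np.r_[p,1];u,v=int(round(c[0]/c[2]*g['fx']+g['cx'])),int(round(c[1]/c[2]*g['fy']+g['cy']))
        d=g['depth'][v,u]
        if d>0 and d>c[2]-6: return False
    return True
for name,z,xs,ys in(('sieve floor',60,range(-72,73,12),range(-54,55,9)),('box floor',12,range(-76,77,12),range(-140,141,12))):
    print(name,'rows x, cols y',list(ys))
    for x in xs: print('%4d '%x+''.join('#' if hidden([542.8+.993*x-.1184*y,191+.1184*x+.993*y,z]) else '.' for y in ys))
E
```

```text
[ 50. -51.]
[-47. -72.]
[ 9. 66.]
sieve floor rows x, cols y [-54, -45, -36, -27, -18, -9, 0, 9, 18, 27, 36, 45, 54]
 -72 .......###...
 -60 .......####..
 -48 .......####..
 -36 .............
 -24 .............
 -12 ......###....
   0 ......###....
  12 .....####....
  24 ........#....
  36 .......####..
  48 .......####..
  60 ........##...
  72 #......##....
box floor rows x, cols y [-140, -128, -116, -104, -92, -80, -68, -56, -44, -32, -20, -8, 4, 16, 28, 40, 52, 64, 76, 88, 100, 112, 124, 136]
 -76 .......##.#######......#
 -64 .......##...#####......#
 -52 ..#....##...#.###......#
 -40 .##....###..#.###......#
 -28 ..#....##..####.#......#
 -16 .#.....##...###.#......#
  -4 .......##...#.#.#.....##
   8 .#.....##...###.#.....##
  20 .......##...###.#.....##
  32 ..#....##...###.#......#
  44 .......###..#####......#
  56 .......###..#####......#
  68 .###...###..#######....#
```

```bash
python3 -c "
from rig import bot
print(bot.finish_job(), bot.get_obs()['time_s'])"
```

```text
the job is handed in; nothing more can be done
the job is handed in; nothing more can be done
```

I carried the small sieve by its handle to the box, set it gently on the rails and shook it. All five bushes are in the box by my count, and the job is handed in at about 23 s on the robot's clock.

- **Bumpers:** I ran it against the bumpers left, right, left, right, between bursts of shaking. By camera each was pressed in about 5 to 6 mm, well short of the 14 mm limit. By the tool position the two right presses were nearer 3 to 4 mm.
- **Bushes:** The last pictures show four on the box floor. The fifth lies under the sieve and is hidden there. I saw it outside the sieve, on the box floor, during the first left press, at a spot different from the other four. No bush is visible in the sieve, though both cameras are blind to small patches behind the handle and rollers.
- **Sieve:** All three blue rollers are still in it. The handle top measures 141 mm, which matches a seated sieve. My outline fit of the handle in that last picture failed because it picked up other objects, so I judged the sieve level from the height and the view.
- **Rest of the table:** The gripper let go cleanly and the arm stands well clear. I saw no sign that it touched anything else, but I did not re-measure the other objects.

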